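Dispense one tealight and nudge it into the draught screen

ROBOT

A 7-joint arm with a two-finger parallel gripper is mounted at the origin on the work surface. World frame = base frame: x ahead of the robot, y to its left, z up, the work surface at z = 0. Lengths are in m, angles in rad, forces in N, time in s.
With the tool pointing down it reaches from about 0.425 to 0.875 m from the base axis. Payload 4.7 kg.
Tool frame: the origin (TCP) lies between the finger pads; the fingertips stand 14 mm ahead of it and the grasp point (between the pads) lies 5 mm behind it; z points along the fingers, y is the line along which they close (so a half turn about z gives the same grasp; the last joint's range is limited). The gripper opens to 87 mm and grips with 3 to 60 N. Pads are 19 mm wide; open, the fingers measure 117 mm over their backs; the gripper's body (75 mm by 190 mm) begins 51 mm behind the grasp point.
Start: joints at [1.232, 0.321, -0.07, 1.45, 0.023, 1.371, -0.057], TCP at [0.225, -0.61, 0.237] pointing down, gripper open.
Joint ranges: [-2.86, 2.86], [-0.3, 2.09], [-1.38, 1.24], [0.06, 2.45], [-1.56, 4.7], [0.09, 2.05], [-2.69, 2.69]. Speed limits (rad/s): [2.57, 2.57, 3.14, 3.14, 3.14, 3.14, 3.14].

INTERFACE

Orientations are given as a rotation vector (axis times angle).
In Python, from bench import ctrl gives the robot as it stands.
- The arm moves only by the shell command python3 -m inch 'ROWS' [OPENING] [FORCE]. ROWS is JSON, a list of rows, each a list of 6 numbers: the shift along the world's x, y, z in mm, then the turn, a rotation vector about the world's x, y, z in degrees. In form: [[tx, ty, tz, rx, ry, rz], ...]. A call has 1 to 20 rows; each row is the pose to reach, as a shift and turn from the pose commanded when the call began; what a row does not reach only later rows make up. A row lasts 1/8 s, in which the tool goes at most 62.5 mm and 10.7 degrees, less where a joint would pass 70% of its speed; a pose out of reach is approached as far as the arm can. A call with a gripper value outside its range is refused whole. OPENING is the finger opening in mm, from 0 to 87, set as the call begins (- or left out, the last holds). The fingers move at their own pace and stop on an object; FORCE is the grip in N (left out, the last holds). Time passes only in rows, so rows that repeat a pose let the fingers close. It gives the time, the measured TCP pose, the force, the opening and the grip force at its end, in the units of the state.
- ctrl.get_state(): the state, without advancing time (a new reading comes with each control period).
- ctrl.get_image(name): name is "side" or "top"; returns (picture, depth): 480x640x3 uint8, red, green, blue; 480x640 float32, m along the optical axis (not along the pixel's ray), 0 where there is no reading.
- ctrl.camera_params(name): a dict with "mtx" (3x3 intrinsics, pixels), "T" (4x4, takes a point from camera to world coordinates). Camera axes: x right, y down, z forward; pixel columns grow to the right and rows downward; lengths in m; the calibration is good to about 2 mm. A picture is of the moment at which its call begins. camera_params takes no time and is no camera call.
- ctrl.close_job(): hands the job in; it is judged then, once.
The state is a dict: "time": time; "joint_positions": joint angles; "qd": joint speeds; "joint_torque": joint torques, N m; "position": TCP position; "tool_rot": TCP orientation; "ft_force": force on the tool from outside, world axes, zero at the start; "torque": the same for the moment, N m; "grip_width": opening from 0.0 (shut) to 1.0 (fully open); "grip_force": force on a finger pad.
Only numpy, scipy, OpenCV 4.12 (cv2) and the standard library are available. Lean on these libraries where they do the work, as an engineer would, in place of code of your own. Each camera call takes 0.05 s, during which the arm holds its last target. There are 200 camera calls.

TASK

Press the knob of the tealight dispenser's plunger fully home once, so that a single tealight comes out, and let the plunger spring back. Then nudge that tealight along the shelf with your fingertips, in through the open side of the three-sided glass draught screen, until it stands wholly inside. Do not pick up, tip or grip anything, and leave the other things as they stand.

Things in the scene. Friction and masses are not known exactly. Their poses are not given: they have to be found in the camera images.
- dispenser: Tealight dispenser fixed to the shelf: clear magazine 48 x 48 mm, 50 mm tall, sight slots in its sides, brass collar; wooden plunger housing behind it, 52 mm wide, 42 mm tall, from y = -24 to -130 mm; low foot rails out to x = +-30 mm, flat brass lugs to +-49 mm. Origin on the shelf under the magazine's centre; +y is the way the tealights come out, z up. No floor: the lowest tealight stands on the shelf.
- outlet (a point): Where the ejected tealight's centre stands after a full press, give or take 3 mm: 70 mm from the dispenser's origin along its +y, 7.5 mm above the shelf. It comes out through a gap 18 mm high under the magazine's +y wall. Axes as the dispenser's. After the plunger springs back the next tealight drops into place; a second press would eject it.
- plunger (a joint): Travel of the spring plunger in m along the dispenser's +y: 0 = sprung out (rest), 0.080 = fully home, knob up against the housing. The spring pushes back with about 3 N at rest and 7 N fully home, and returns the plunger to 0 within a second when it is let go.
- plunger_face (a point): Centre of the flat outer face of the plunger's dark wooden knob, to be pressed along the dispenser's +y. The knob is a disc 34 mm across, 14 mm thick, on a 10 mm steel rod, its axis level, 28 mm above the shelf; at rest the face is 224 mm from the dispenser's origin along its -y. Moves with the plunger. Axes as the dispenser's.
- tealight0_c (a point): Centre (half-way up) of the lowest tealight in the magazine, the one that a press ejects: aluminium cup filled with wax, 38 mm across, 15 mm tall, 15 g, flat on the shelf (centre 7.5 mm up). It slides easily.
- screen: Draught screen fixed to the shelf: three glass panes 3 mm thick in a brass frame 40 mm tall. Origin on the shelf, middle of the space inside; +x points to the closed back, the open side faces -x. Inside: y = -52 to +52 mm, x = -33 mm (open edge) to +33 mm (back); opening 101 mm wide between 6 mm posts. No floor. A tealight whose centre is at x = -14 mm or more is wholly inside.
- vase: Bystander, loose, to be left alone: white porcelain vase, 150 mm tall, 80 mm wide; origin under its centre.
- cup_a: Bystander, loose, to be left alone: small open steel cup, 54 mm across the rim, 45 mm tall; origin under its centre.
- cup_b: Bystander, loose, to be left alone: second small steel cup like cup_a; origin under its centre.
- horse: Bystander, loose, to be left alone: white ceramic horse on a dark wooden plinth 40 x 92 mm, 106 mm tall; origin under its centre.
- bell: Bystander, loose, to be left alone: brass hand bell standing mouth down, 56 mm across, 88 mm tall; origin under its centre.
- incense_box: Bystander, loose, to be left alone: long green plastic incense box with a sliding top, 230 x 60 x 38 mm, long side along its own x; origin under its centre.
- tealight0: The same tealight as tealight0_c; origin at the centre of its underside.
- tealight1_c (a point): Centre of tealight number 2 from the bottom of the stack of three in the magazine, same kind; it must stay in the magazine (it drops by 15 mm after the press).
- tealight2_c (a point): Centre of tealight number 3 from the bottom of the stack of three in the magazine, same kind; it must stay in the magazine (it drops by 15 mm after the press).
Not all that is in view belongs to the job. Leave any purple look-alike of the screen alone.

How it is judged:
By the outcome, as a careful person would: the job done as asked, in the order asked, and still so for the second after the job is handed in, with the robot touching nothing.
It also fails if it takes over 58 s, if anything falls off the work surface, if the arm or the gripper's body presses on something with over 40 N, if the wrist force passes 120 N, or if a joint passes its speed limit or range.

## Working session

There is one attempt and no reset: what is moved stays moved. The work goes in short steps, Python scripts to look and compute and a shell command to move; the robot and the scene stay as the last step left them, time stands still between calls to the robot, and variables do not carry over. Pictures are saved under pics/ and viewed, at most 10 in all, crops included, and the job is handed in when it is done.

```bash
mkdir -p pics; python3 - <<'E'
from bench import ctrl
import cv2,numpy as np
for n in("top","side"):
    im,d=ctrl.get_image(n); cv2.imwrite(f"pics/{n}0.png",im[:,:,::-1]); np.save(f"{n}0.npy",d)
    p=ctrl.camera_params(n); print(n,np.round(p["mtx"],1).tolist(),np.round(p["T"],3).tolist())
s=ctrl.get_state(); print(s["time"],s["position"],s["tool_rot"],s["grip_width"])
E
```

```text
top [[517.8, 0.0, 314.5], [0.0, 517.8, 235.6], [0.0, 0.0, 1.0]] [[0.025, -0.991, 0.135, 0.354], [-1.0, -0.025, 0.001, -0.016], [0.003, -0.135, -0.991, 1.236], [0.0, 0.0, 0.0, 1.0]]
side [[462.8, 0.0, 313.2], [0.0, 462.8, 234.2], [0.0, 0.0, 1.0]] [[-0.954, -0.174, 0.244, 0.292], [-0.3, 0.547, -0.781, 0.733], [0.002, -0.819, -0.574, 0.601], [0.0, 0.0, 0.0, 1.0]]
0.1 [ 0.22438255 -0.60956097  0.23555191] [-3.09119083e+00 -5.51032940e-01  6.01016631e-04] 0.9993229253198682
```

View pics/top0.png

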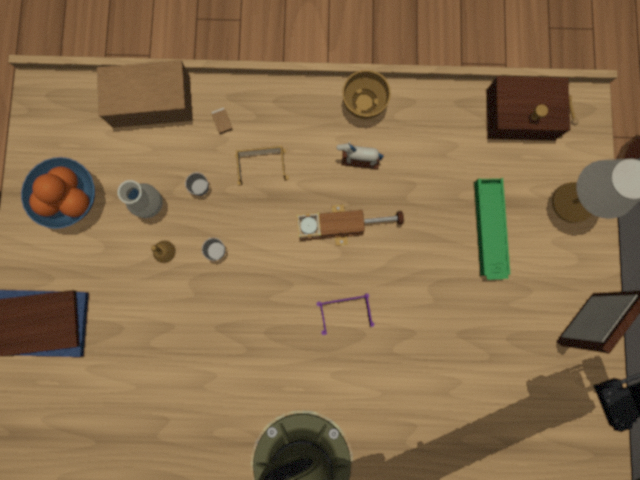

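View pics/side0.png

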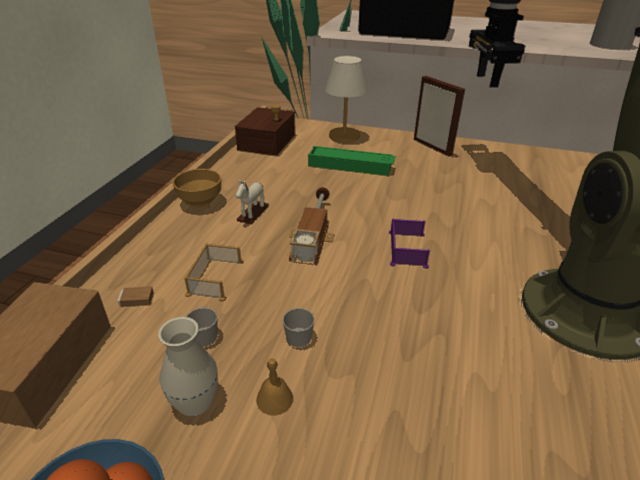

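Look-alikes: the brass three-sided screen at top (261,165) against the purple one at (345,312), so brass. The tealight in the magazine at (309,226) against the steel cups at (198,186) and (214,250). The knob at (401,218). I'll check these in one close crop.

```bash
cat > h.py <<'E'
from bench import ctrl
import cv2,numpy as np
def snap(n):
    im,d=ctrl.get_image(n); return im,d
def ray(n,uv,z):
    p=ctrl.camera_params(n);K,T=np.array(p["mtx"]),np.array(p["T"])
    r=T[:3,:3]@np.linalg.inv(K)@np.array([uv[0],uv[1],1.]);o=T[:3,3]
    return o+r*(z-o[2])/r[2]
def proj(n,P):
    p=ctrl.camera_params(n);K,T=np.array(p["mtx"]),np.array(p["T"])
    q=K@(T[:3,:3].T@(np.asarray(P,float)-T[:3,3]));return q[:2]/q[2]
def cloud(n,d):
    p=ctrl.camera_params(n);K,T=np.array(p["mtx"]),np.array(p["T"])
    v,u=np.mgrid[:480,:640];c=np.stack([u,v,np.ones_like(u)],-1)@np.linalg.inv(K).T*d[...,None]
    return c@T[:3,:3].T+T[:3,3]
E
python3 - <<'E'
from h import *
im=cv2.imread("pics/top0.png");cv2.imwrite("pics/crop1.png",cv2.resize(im[130:260,220:420],None,fx=4,fy=4,interpolation=cv2.INTER_CUBIC))
d=np.load("top0.npy");c=cloud("top",d)
hsv=cv2.cvtColor(im,cv2.COLOR_BGR2HSV)
# knob: low value region, height
k=c[205:235,385:412];m=(k[...,2]>.03)
print("knob pts",m.sum(),np.round(k[m].mean(0),4),np.round(k[m].min(0),4),np.round(k[m].max(0),4))
b=c[205:245,325:370];m=(b[...,2]>.036)&(b[...,2]<.05)
P=b[m][:,:2].astype(np.float32);print("housing",cv2.minAreaRect(P))
b=c[205:245,290:370];m=(b[...,2]>.036);print("all",cv2.minAreaRect(b[m][:,:2].astype(np.float32)))
b=c[135:195,228:292];m=(b[...,2]>.03)&(b[...,2]<.06);print("screen",m.sum(),cv2.minAreaRect(b[m][:,:2].astype(np.float32)))
b=c[135:175,330:390];m=b[...,2]>.01;print("horse",cv2.minAreaRect(b[m][:,:2].astype(np.float32)),b[m][:,2].max())
E
```

```text
knob pts 134 [ 0.55   -0.1952  0.1184] [ 0.3535 -0.2231  0.0301] [ 0.5805 -0.0164  1.2361]
housing ((0.5507428646087646, -0.08343435078859329), (0.052464962005615234, 0.0938538908958435), 6.564325332641602)
all ((0.466961145401001, -0.061743564903736115), (0.21456952393054962, 0.15665628015995026), 6.766315460205078)
screen 233 ((0.6892210245132446, 0.11876745522022247), (0.07312040030956268, 0.11249040067195892), 7.799263000488281)
horse ((0.5549706220626831, -0.04665987193584442), (0.10775171965360641, 0.39286744594573975), 66.11782836914062) 1.2361274783404443
```

View pics/crop1.png

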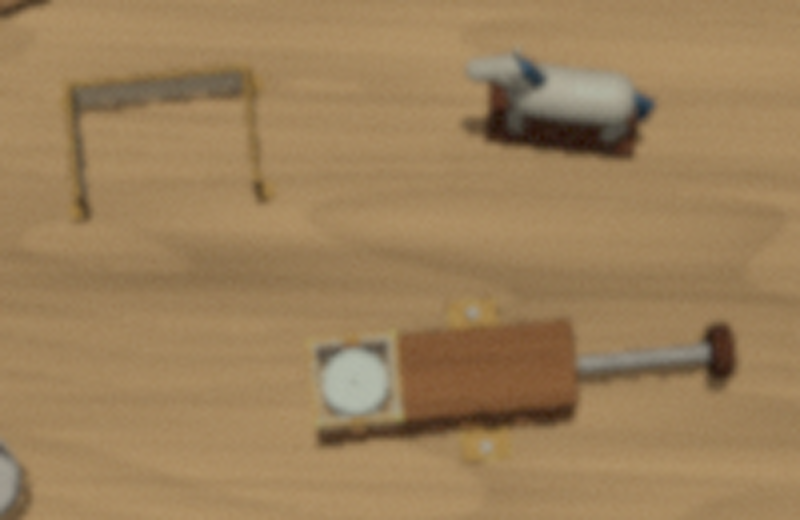

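The crop confirms the choice: the brass screen opens toward the robot (posts at about px (240,182) and (285,177)). The white wax in the magazine is at (309,225) and the knob face at (403,218).

```bash
python3 - <<'E'
from h import *
f=lambda x,y,z:ray("top",(220+(x+.5)/4-.5,130+(y+.5)/4-.5),z)
np.set_printoptions(precision=4,suppress=True)
kn=f(733,352,.028);mg=f(358,381,.05);print("knobface",kn,"mag",mg)
h=f(488,369,.042);print("housing ctr top",h)
a=mg-kn;ang=np.degrees(np.arctan2(-a[0],a[1]));print("len",np.linalg.norm(a[:2]),"dir ang",ang)
B=[f(*p,.04) for p in((70,90),(250,72),(80,205),(261,188))];print("screen",*B)
im,d=cv2.imread("pics/side0.png"),np.load("side0.npy");c=cloud("side",d)
# side view: project estimates
n=a[:2]/np.linalg.norm(a[:2])
for P in(kn,mg,*B):print(proj("side",P))
o=im.copy()
org=kn[:2]+n*.224
for P in[(*kn[:2],.028),(*org,.05),(*(org+n*.07),0.0),*B]:
    cv2.circle(o,tuple(int(round(v)) for v in proj("side",P)),1,(0,0,255),-1)
cv2.imwrite("pics/side1.png",cv2.resize(o[170:310,170:370],None,fx=4,fy=4,interpolation=cv2.INTER_NEAREST))
print("org",org,"n",n,"outlet",org+n*.07)
E
```

```text
knobface [ 0.5658 -0.2234  0.028 ] mag [ 0.5395 -0.0023  0.05  ]
housing ctr top [ 0.5497 -0.0779  0.042 ]
len 0.2226695134197485 dir ang 6.801867629738685
screen [0.7121 0.1739 0.04  ] [0.7259 0.0671 0.04  ] [0.6422 0.1648 0.04  ] [0.6552 0.0582 0.04  ]
[323.0173 192.9882]
[305.0218 236.9934]
[187.3558 277.364 ]
[208.0685 243.7313]
[223.5994 281.7773]
[241.5001 247.5026]
org [ 0.5393 -0.001 ] n [-0.1184  0.993 ] outlet [0.531  0.0685]
```

View pics/side1.png

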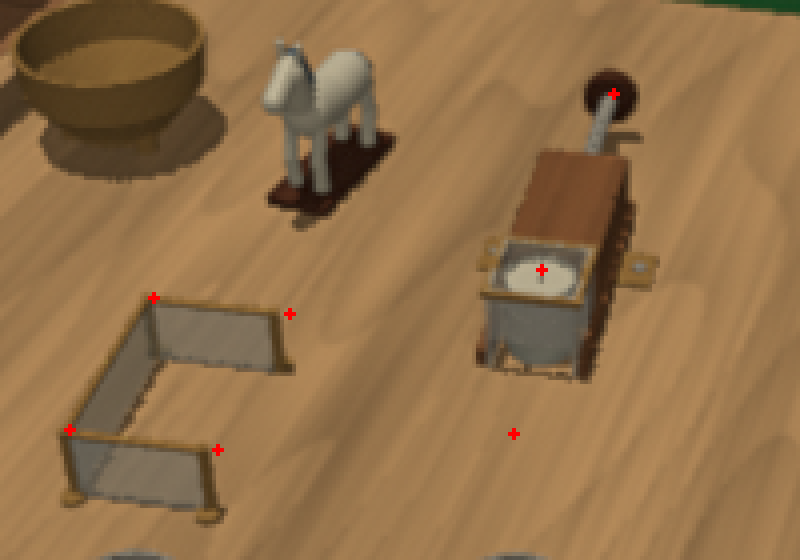

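The projected points agree in the side view with the knob face, the magazine and the screen's rim. Now I'll go behind the knob, fingers shut, with the closing line along the dispenser's axis.

```bash
python3 -m inch '[[0,50,0,0,0,0],[0,100,0,0,0,0],[10,150,0,0,0,-4],[40,195,0,0,0,-8],[85,230,0,0,0,-13.4],[130,255,0,0,0,-13.4],[180,280,0,0,0,-13.4],[230,300,0,0,0,-13.4],[280,320,0,0,0,-13.4],[325,334,0,0,0,-13.4],[348,337,0,0,0,-13.4],[348,337,-40,0,0,-13.4],[348,337,-80,0,0,-13.4],[348,337,-110,0,0,-13.4],[348,337,-120,0,0,-13.4],[348,337,-120,0,0,-13.4]]' 0 5
python3 - <<'E'
from h import *
im,d=snap("top");cv2.imwrite("pics/t2.png",cv2.resize(im[150:290,300:500],None,fx=4,fy=4)[:,:,::-1])
print(ray("top",(0,0),0)*0)
from scipy.spatial.transform import Rotation as R
s=ctrl.get_state();print(s["time"],s["position"],R.from_rotvec(s["tool_rot"]).as_matrix().round(3).tolist(),s["ft_force"])
E
```

```text
time: 2.1
position: [0.5724, -0.2729, 0.1163]
tool_rot: [-3.136, -0.187, 0.001]
ft_force: [-0.4, 0.2, 0.9]
grip_width: 0.002
grip_force: 0.0
[0. 0. 0.]
2.15 [ 0.57310897 -0.27319577  0.11748676] [[0.993, 0.119, 0.001], [0.119, -0.993, -0.001], [0.001, 0.001, -1.0]] [-0.90327604 -0.79056962 -0.04075361]
```

View pics/t2.png

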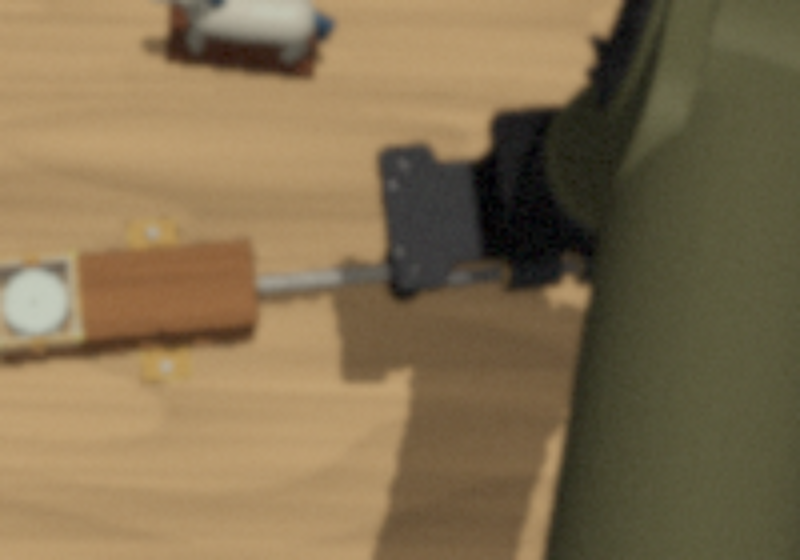

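The gripper sits behind the knob, its long side along the dispenser's axis, clear of the horse. Next I'll lower it and take up the gap to the knob.

```bash
python3 -m inch '[[0,0,-40,0,0,0],[0,0,-75,0,0,0],[0,0,-89,0,0,0],[0,0,-89,0,0,0],[-2,15,-89,0,0,0],[-3,25,-89,0,0,0],[-4,33,-89,0,0,0],[-5,38,-89,0,0,0],[-5,42,-89,0,0,0],[-5,42,-89,0,0,0]]'
python3 - <<'E'
from h import *
im,d=snap("side");cv2.imwrite("pics/s3.png",cv2.resize(im[130:290,220:400],None,fx=3.7,fy=3.7)[:,:,::-1])
s=ctrl.get_state();print(s["position"],s["ft_force"])
E
```

```text
time: 3.4
position: [0.5678, -0.2321, 0.028]
tool_rot: [3.135, 0.186, 0.001]
ft_force: [0.7, -2.7, 1.6]
grip_width: 0.007
grip_force: 1.7
[ 0.56779433 -0.23226769  0.02799226] [ 0.02340461 -3.20052715  1.3246431 ]
```

View pics/s3.png

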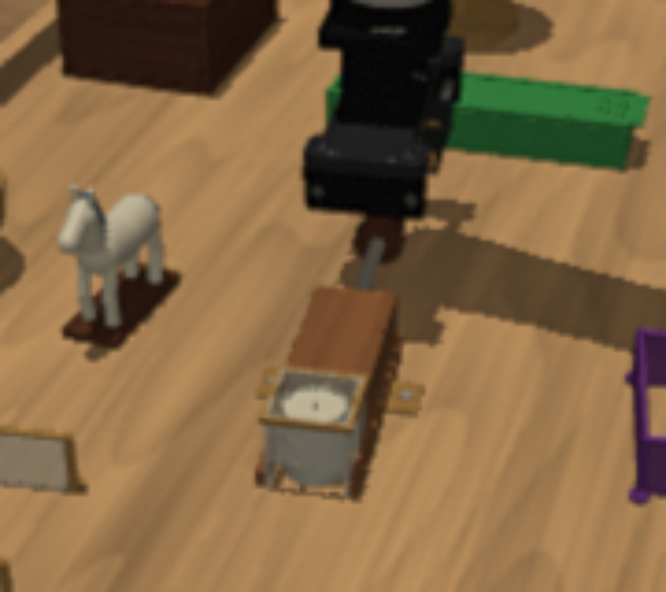

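The fingers are on the knob and the force is about 3 N, as the spring should give. Pressing steadily now, then finely at the end.

```bash
python3 -m inch '[[-1,7,0,0,0,0],[-2,14,0,0,0,0],[-2.5,21,0,0,0,0],[-3.3,28,0,0,0,0],[-4,35,0,0,0,0],[-5,41,0,0,0,0],[-5.5,47,0,0,0,0],[-6,52,0,0,0,0],[-6.7,57,0,0,0,0],[-7.2,61,0,0,0,0],[-7.7,65,0,0,0,0],[-8,68,0,0,0,0],[-8,68,0,0,0,0]]'; python3 -m inch '[[-0.2,2,0,0,0,0],[-0.5,4,0,0,0,0],[-0.5,4,0,0,0,0]]'
```

```text
time: 5.08
position: [0.5596, -0.1639, 0.0279]
tool_rot: [3.134, 0.186, 0.0]
ft_force: [0.6, -7.0, 3.3]
grip_width: 0.006
grip_force: 3.7
time: 5.45
position: [0.5591, -0.1602, 0.0279]
tool_rot: [3.134, 0.186, 0.001]
ft_force: [0.2, -6.9, 3.0]
grip_width: 0.006
grip_force: 3.8
```

```bash
python3 -m inch '[[-0.2,2,0,0,0,0],[-0.2,2,0,0,0,0]]'; python3 -m inch '[[-0.2,2,0,0,0,0],[-0.2,2,0,0,0,0]]';  python3 -m inch '[[-0.2,2,0,0,0,0],[-0.2,2,0,0,0,0]]'
```

```text
time: 5.7
position: [0.5589, -0.1583, 0.0279]
tool_rot: [3.134, 0.186, 0.001]
ft_force: [1.4, -7.8, 3.8]
grip_width: 0.006
grip_force: 3.8
time: 5.95
position: [0.5587, -0.1564, 0.0279]
tool_rot: [3.134, 0.186, 0.0]
ft_force: [0.7, -7.6, 3.7]
grip_width: 0.006
grip_force: 3.9
time: 6.2
position: [0.5585, -0.155, 0.0279]
tool_rot: [3.133, 0.185, 0.001]
ft_force: [1.9, -8.9, 2.8]
grip_width: -0.0
grip_force: 4.3
```

```bash
python3 -m inch '[[-0.2,1.5,0,0,0,0],[-0.2,1.5,0,0,0,0]]'; python3 -m inch '[[-0.2,1.5,0,0,0,0],[-0.2,1.5,0,0,0,0]]'
```

```text
time: 6.45
position: [0.5585, -0.1549, 0.028]
tool_rot: [3.132, 0.184, 0.002]
ft_force: [2.8, -10.5, 1.4]
grip_width: -0.0
grip_force: 5.4
time: 6.7
position: [0.5585, -0.1548, 0.0281]
tool_rot: [3.13, 0.182, 0.003]
ft_force: [2.0, -12.5, 0.6]
grip_width: 0.005
grip_force: 6.6
```

The knob is hard up against the housing: position stays put while force rises. Backing off to let it spring back, then up.

```bash
python3 -m inch '[[1,-10,0,0,0,0],[3,-25,0,0,0,0],[5,-43,0,0,0,0],[7,-63,0,0,0,0],[10,-85,0,0,0,0],[13,-107,0,0,0,0],[15,-125,0,0,0,0],[15,-125,0,0,0,0],[15,-125,50,0,0,0],[15,-125,105,0,0,0],[15,-125,120,0,0,0],[15,-125,120,0,0,0]]' 20 5
python3 - <<'E'
from h import *
im,d=snap("top");cv2.imwrite("pics/t4.png",cv2.resize(im[130:270,220:420],None,fx=4,fy=4)[:,:,::-1])
s=ctrl.get_state();print(s["position"],s["ft_force"])
E
```

```text
time: 8.2
position: [0.5737, -0.2739, 0.1483]
tool_rot: [3.136, 0.189, 0.002]
ft_force: [-0.4, 0.7, 0.5]
grip_width: 0.23
grip_force: 0.0
[ 0.57259732 -0.27388813  0.14657937] [ 0.52991522 -0.18022338 -1.4379842 ]
```

View pics/t4.png

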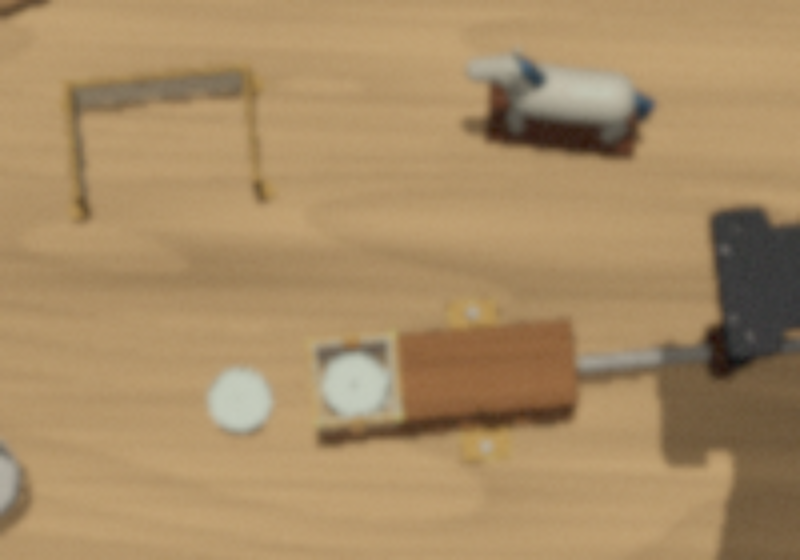

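The ejected tealight lies at crop (240,400), i.e. px (280,230), the next one has dropped in the magazine, and the knob is out again. Working out the push line.

```bash
python3 - <<'E'
from h import *
im=cv2.imread("pics/t4.png");h=cv2.cvtColor(im,cv2.COLOR_BGR2HSV)
m=((h[...,1]<60)&(h[...,2]>120)).astype(np.uint8);m[:,:190]=0;m[:,290:]=0;m[:350]=0;m[450:]=0
M=cv2.moments(m,True);x,y=M["m10"]/M["m00"],M["m01"]/M["m00"]
t=ray("top",(220+(x+.5)/4-.5,130+(y+.5)/4-.5),.014)[:2];print("pix",x,y,M["m00"]**.5,"tealight",t)
o=np.array([.686,.117]);X=np.array([.992,.125]);Y=np.array([-.125,.992])
print("local",(t-o)@X,(t-o)@Y)
g=o+.006*X+0*Y
v=(g-t)/np.linalg.norm(g-t);yaw=np.degrees(np.arctan2(v[1],v[0]))
print("goal",g,"dist",np.linalg.norm(g-t),"yaw",yaw,"turn",yaw-6.8)
pre=t-v*.055;print("pre tcp",pre,"end tcp",g-v*.0257,"shift",(pre-np.array([.5730,-.2735]))*1e3,"push",(g-v*.0257-pre)*1e3)
E
```

```text
pix 239.6575382803298 399.7965253239105 58.27520913733386 tealight [0.53201107 0.06837992]
local -0.1588345260684253 -0.028982507643563808
goal [0.691952 0.11775 ] dist 0.16738729142231737 yaw 17.154253518081823 turn 10.354253518081823
pre tcp [0.47945779 0.05215793] end tcp [0.66739529 0.11016991] shift [-93.5422057  325.65792783] push [187.93749181  58.0119796 ]
```

```bash
python3 -m inch '[[-15,45,0,0,0,0],[-30,95,0,0,0,3],[-45,150,0,0,0,6],[-60,205,0,0,0,10.4],[-75,260,0,0,0,10.4],[-88,305,0,0,0,10.4],[-93.5,326,0,0,0,10.4],[-93.5,326,-45,0,0,10.4],[-93.5,326,-90,0,0,10.4],[-93.5,326,-115,0,0,10.4],[-93.5,326,-127,0,0,10.4],[-93.5,326,-127,0,0,10.4]]' 20 5
python3 - <<'E'
from h import *
im,d=snap("side");cv2.imwrite("pics/s5.png",cv2.resize(im[180:340,170:370],None,fx=3.7,fy=3.7)[:,:,::-1])
s=ctrl.get_state();print(s["position"],s["tool_rot"],s["ft_force"])
E
```

```text
time: 9.75
position: [0.4782, 0.0512, 0.0193]
tool_rot: [-3.105, -0.471, 0.005]
ft_force: [0.6, -0.1, -0.5]
grip_width: 0.232
grip_force: 0.0
[0.47928328 0.05120086 0.02037192] [-3.10571505e+00 -4.70410873e-01  1.36042648e-03] [ 0.87974436 -0.41005523 -0.0603849 ]
```

View pics/s5.png

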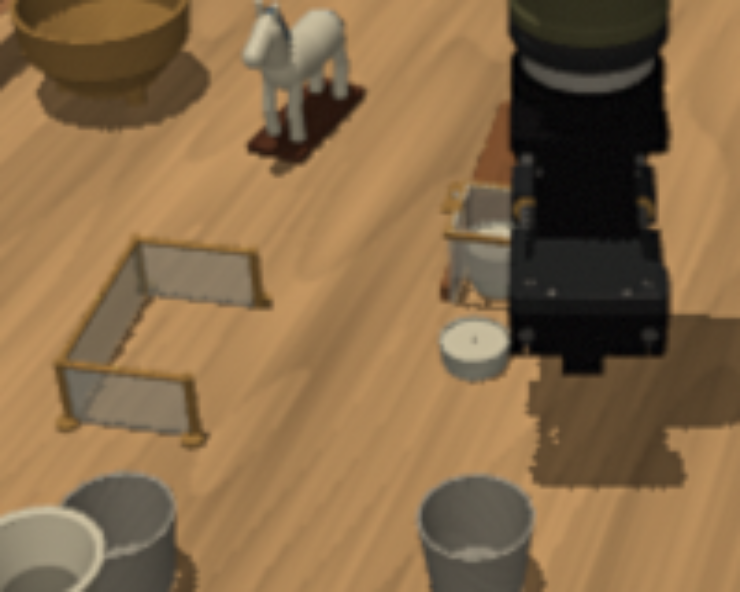

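The tealight stands ahead of the fingers (crop (473,345)), with the way to the screen's open side clear. Pushing slowly in two legs with a look between.

```bash
python3 -m inch '[[9,3,0,0,0,0],[18,5.5,0,0,0,0],[24,7.4,0,0,0,0],[29,9,0,0,0,0],[34,10.5,0,0,0,0],[40,12.3,0,0,0,0],[47,14.5,0,0,0,0],[54,16.7,0,0,0,0],[61,18.8,0,0,0,0],[68,21,0,0,0,0],[75,23.1,0,0,0,0],[82,25.3,0,0,0,0],[89,27.5,0,0,0,0],[96,29.6,0,0,0,0],[102,31.5,0,0,0,0],[107,33,0,0,0,0],[110,34,0,0,0,0],[110,34,0,0,0,0]]'
python3 - <<'E'
from h import *
im,d=snap("side");cv2.imwrite("pics/s6.png",cv2.resize(im[180:340,170:370],None,fx=3.7,fy=3.7)[:,:,::-1])
E
```

```text
time: 12.05
position: [0.5897, 0.0851, 0.0206]
tool_rot: [-3.106, -0.47, -0.0]
ft_force: [0.8, 0.7, -0.1]
grip_width: 0.229
grip_force: 0.0
```

View pics/s6.png

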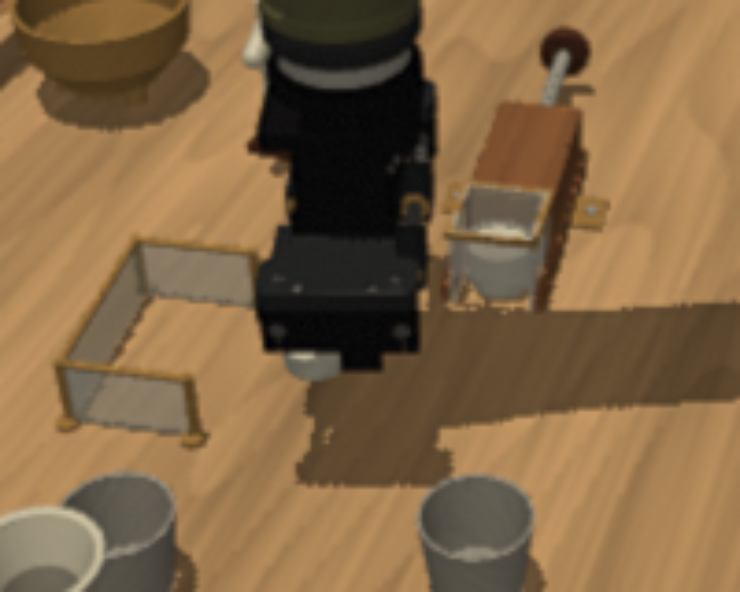

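The tealight is still riding ahead of the fingertips (crop (313,362)), heading for the opening. Second leg, then straight back and up.

```bash
python3 -m inch '[[4,1.2,0,0,0,0],[10,3.1,0,0,0,0],[17,5.2,0,0,0,0],[24,7.4,0,0,0,0],[31,9.6,0,0,0,0],[38,11.7,0,0,0,0],[45,13.9,0,0,0,0],[52,16,0,0,0,0],[59,18.2,0,0,0,0],[65,20,0,0,0,0],[70,21.6,0,0,0,0],[74,22.8,0,0,0,0],[76.5,23.6,0,0,0,0],[78,24,0,0,0,0],[78,24,0,0,0,0]]' && python3 -m inch '[[-8,-2.5,0,0,0,0],[-20,-6,0,0,0,0],[-45,-14,0,0,0,0],[-75,-23,0,0,0,0],[-85,-26,0,0,0,0],[-85,-26,40,0,0,0],[-100,-40,90,0,0,0],[-120,-80,120,0,0,0],[-140,-135,130,0,0,0],[-150,-190,130,0,0,0],[-150,-240,130,0,0,0],[-150,-260,130,0,0,0],[-150,-260,130,0,0,0]]'
python3 - <<'E'
from h import *
im,d=snap("side");t,_=snap("top")
a=cv2.resize(im[180:340,170:370],None,fx=3,fy=3);b=cv2.resize(t[130:210,210:310],None,fx=2,fy=2)
a[:160,400:600]=b
cv2.imwrite("pics/s7.png",a[:,:,::-1]);
h=cv2.cvtColor(t,cv2.COLOR_RGB2HSV);m=((h[...,1]<60)&(h[...,2]>120)).astype(np.uint8)
n,l,st,ce=cv2.connectedComponentsWithStats(m)
o=np.array([.686,.117]);X=np.array([.992,.125]);Y=np.array([-.125,.992])
for s,c in zip(st,ce):
    if 220<c[0]<300 and 140<c[1]<250 and s[4]>40:
        p=ray("top",c,.014)[:2];print(c,s[4],p,"local",(p-o)@X,(p-o)@Y)
E
```

```text
time: 13.98
position: [0.6676, 0.1089, 0.0206]
tool_rot: [3.106, 0.47, -0.0]
ft_force: [0.9, -0.9, -0.1]
grip_width: 0.23
grip_force: 0.0
time: 15.6
position: [0.5176, -0.1518, 0.1505]
tool_rot: [-3.106, -0.466, -0.0]
ft_force: [-0.8, 0.9, -0.4]
grip_width: 0.231
grip_force: 0.0
[261.75376884 164.53768844] 199 [0.69036274 0.11690377] local 0.004315805495974795 -0.0006408010242906233
```

View pics/s7.png

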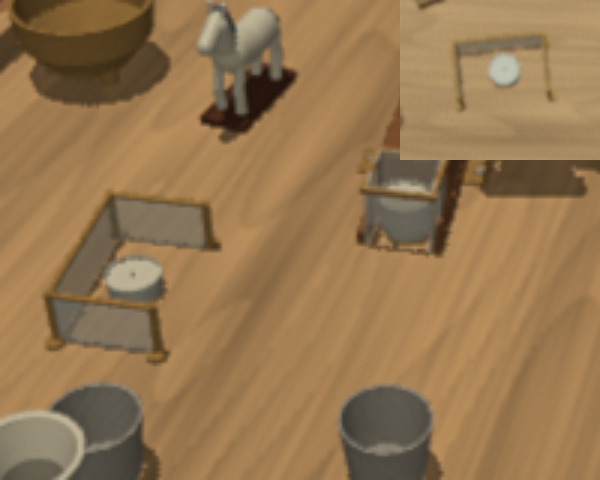

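The tealight stands wholly inside the screen: local x is about +4 mm, where -14 mm or more is needed. The other things stand as before, and the robot is clear in the air, touching nothing.

```bash
python3 -c "from bench import ctrl; print(ctrl.close_job())"
```

```text
the job is handed in; nothing more can be done
None
```

The plunger was pressed fully home once and sprang back, the single ejected tealight was nudged wholly inside the brass screen (about 18 mm past the limit), and the job was handed in at about 16 s.

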